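# Index the work back one notch on the ratchet fixture

## Task

On the indexing fixture, lift the yellow pawl out of the ratchet wheel by pushing its red ball with a fingertip until the pawl tips over and stays up; then push the star handle backward by exactly one notch (over the top towards the pawl, so that each spoke comes to where its neighbour was), and tip the pawl back down so that its nose drops fully into the wheel. Only push with the fingers, gently: grip or pinch nothing, and leave the loose things where they are.

Things in the scene. Friction and masses are not known exactly. Their poses are not given: they have to be found in the camera images.
- indexer: Ratchet indexing fixture, fixed to the bench: base plate 230 (x) x 300 (y) x 12 mm, blue pedestal (x -40 to -14 mm, 60 mm wide, top at z 157 mm). Origin on the bench under the wheel. x runs along the axle, away from the robot (yaw varies), y to the robot's left, z up. Axle at y = 0, z = 125 mm; star, wheel and brass workpiece turn on it together.
- star_centre (a point): On the axle in the mid plane of the star handle, at (-60, 0, 125) mm in the fixture's frame, the side nearest the robot. Eight steel spokes, 10 mm thick, 45 degrees apart, each with an end ball 20 mm in diameter centred 90 mm from the axle; one ball is orange, the others black.
- spoke_end (a point): Centre of the orange ball. At the start its spoke stands 22.5 degrees (give or take 2.5) from upright on the side away from the pawl (-y), ball about 208 mm above the bench: the handy spoke to push towards +y. One notch later it stands 22.5 degrees from upright on the pawl's side (+y).
- wheel_centre (a point): On the axle in the mid plane of the steel ratchet wheel, (0, 0, 125) mm in the fixture's frame. Eight saw teeth, 120 mm across the tips, 12 mm thick. Behind it (larger x) a collet and the brass workpiece reach to x = 76 mm.
- ratchet (a joint): Turn of star and wheel, rad. Backward is positive: the top moves to +y, towards the pawl. Within 0.04 of 0 at the start; one notch = 0.785. Stiff bearing: stays where left, about 2 N at a spoke end turns it. Pawl down: blocked backward after at most 0.13 of play, free (clicking) forward. The pawl drops fully home within about 0.06 of a whole notch.
- pawl (a joint): Lift of the pawl, rad: 0 = fully down between the teeth, 0.8 = thrown back on its stop; the nose clears the teeth from 0.3. No spring: its weight (0.12 to 0.2 kg) pulls it down below about 0.45 and, beyond that, tips it over to the stop, where it stays. About 1 N at the ball moves it. Lifting moves the ball to +y.
- pawl_ball (a point): Centre of the red ball, 24 mm in diameter, on the pawl's thumb lever (8 mm rod), in the plane of the wheel, 90 mm from the hinge. In the fixture's frame (0, 69, 224) mm with the pawl down, (0, 138, 214) mm thrown back; in between it rises to z 227 mm.
- pawl_hinge (a point): The pawl's hinge, (0, 92, 137) mm in the fixture's frame, its axis along the fixture's x; a blue bracket at x -26 to -16 mm, up to z 152 mm, carries it.
- pawl_nose (a point): End of the pawl's yellow arm, at mid-thickness, 74 mm from the hinge; it sits between two teeth when down.
- blank: loose brass cylinder 26 mm across, 45 mm tall, standing on the fixture's base plate; origin under its centre; leave alone
- collet: loose steel collet 30 mm across, 38 mm tall, standing on the base plate; origin under its centre; leave alone
- oil_can: loose white can with a red cap, 48 mm across, 110 mm tall, standing on the bench beside the fixture; origin under its centre; leave alone
- parts_tray: loose grey open tray 130 x 180 x 35 mm; origin under its centre; leave alone
- screwdriver: loose screwdriver with a blue handle, lying on the bench; leave alone
- wrench: loose steel spanner lying on the bench; leave alone
- cutter_pot: loose blue cup 70 mm across, 85 mm tall; origin under its centre; leave alone

How it is judged (in metres and radians):
On the way, in this order (a step that is already met when the one before it is completed fails the run):
1. the pawl is lifted clear of the wheel and tipped over (over 0.55 rad) before the wheel is turned (value of joint pawl above 0.55 rad and value of joint ratchet between -0.2 and 0.2 rad), for 0.2 s.
2. the wheel is turned backward while the pawl is up (value of joint ratchet above 0.4 rad and value of joint pawl above 0.3 rad), for 0.1 s.
At the end, for the whole second after the job is handed in: The star stands one notch backward of the start (joint ratchet 0.655 to 0.915 rad) and at rest, the pawl is fully down in the wheel (joint pawl below 0.06 rad), and every loose thing is within 30 mm of where it stood (value of joint ratchet between 0.655 and 0.915 rad and value of joint pawl below 0.06 rad and velocity of joint ratchet between -0.05 and 0.05 rad/s and distance of each of blank, collet, oil_can, parts_tray, screwdriver, wrench, cutter_pot from where it was at the start of the episode below 0.03 m); the robot touches nothing.
It fails at once if a loose thing is moved more than 30 mm or lifted (distance of any of blank, collet, oil_can, parts_tray, screwdriver, wrench, cutter_pot from where it was at the start of the episode above 0.03 m).
It fails at once if the star handle is gripped or forced (over 35 N) (contact force between the fingers and ratchet above 35 N).
It fails at once if the pawl is gripped or forced (over 35 N) (contact force between the fingers and pawl above 35 N).
It fails at once if the wheel is turned back by more than one and a half notches (value of joint ratchet above 1.18 rad).
It fails at once if the wheel is turned forward by half a notch or more (value of joint ratchet below -0.39 rad).
It also fails if it takes over 61 s, if anything falls off the work surface, if the arm or the gripper's body presses on something with over 40 N, if the wrist force passes 120 N, or if a joint passes its speed limit or range.

## Robot

A 7-joint arm with a two-finger parallel gripper is mounted at the origin on the work surface. World frame = base frame: x ahead of the robot, y to its left, z up, the work surface at z = 0. Lengths are in mm, angles in rad, forces in N, time in s.
With the tool pointing down it reaches from about 400 to 875 mm from the base axis. Payload 19.3 kg.
Tool frame: the origin (TCP) lies midway between the tips of the shut fingers; the grasp point (between the pads) lies 19 mm behind it; z points along the fingers, x is the direction in which the jaws open and shut, and the axes are right-handed (so a half turn about z gives the same grasp; the last joint's range is limited). The gripper opens to 85 mm and grips with 20 to 120 N. Pads are 22 mm wide; open, the fingers measure 114 mm over their backs; the gripper's body (76 mm by 85 mm) begins 54 mm behind the grasp point. The pads swing forward as they close: fully open they stand 13 mm farther back than shut.
Start: joints at [1.235, 0.521, -0.036, 1.599, 0.021, 1.021, -0.113], TCP at [164.148, -603.051, 231.291] pointing down, gripper open.
Joint ranges: [-2.91, 2.91], [-0.3, 2.13], [-1.5, 1.42], [0.17, 2.43], [-1.26, 4.41], [0.16, 1.93], [-2.52, 2.52]. Speed limits (rad/s): [1.89, 1.89, 2.39, 2.39, 3.01, 3.01, 3.01].

## Interface

Orientations are given as a unit quaternion [x, y, z, w].
In Python, from cell import robot, telemetry, vision, ticket, spotter gives the robot as it stands. The module is installed in compiled form; this text tells all that it offers. Calls block until the motion is done:
- robot.reach(position, orientation): joint-space move of the TCP to a pose.
- robot.servo_line(position, rot=None, velocity=150): straight line of the TCP; rot=None keeps the orientation; velocity is the mean speed in mm/s.
- robot.movej(angles): joint-space move.
- robot.gripper_to(opening, f_grip=None): finger opening in mm; f_grip is the grip in N (None keeps the last); returns when the fingers have stopped.
- robot.pause(seconds).
- robot.solve_ik(position, orientation): joint angles nearest the present ones, or None.
- telemetry.get_obs(): the state.
- vision.grab_frame(name): name is "side" or "top" or "wrist"; returns (picture, depth): 384x512x3 uint8, red, green, blue; 384x512 float32, mm along the optical axis (not along the pixel's ray), 0 where there is no reading.
- vision.calibration(name): a dict with "K" (3x3 intrinsics, pixels), "view" (4x4, takes a point from world to camera coordinates); the wrist camera has in their place "mount" (4x4, takes a point from camera to tool coordinates, whose origin is the TCP and whose axes are the tool frame's). Camera axes: x right, y up, looking along -z (the intrinsics and any distortion apply to the point x, -y, -z); pixel columns grow to the right and rows downward; lengths in mm; the calibration is good to about 2 mm. A picture is of the moment at which its call begins: read the wrist's pose just before it. calibration takes no time and is no camera call.
A pose or a line that the arm cannot do raises robot.Unreachable and nothing moves.
- ticket.finish_job(): hands the job in, once; it reports no verdict.
Trained networks look in the newest picture that a camera, given by its name, has taken for a name from the list of things; names that differ only in an ending like _2 or _b are one class to them, and where a whole thing is asked for, a point or a joint stands for the part that bears it (a point fixed in the world has none). Each returns a list of dicts, best first, with "conf" (0 to 1); they miss things now and then, are a little off and sometimes report something else, mostly with a low value. They report only what shows in the picture. A call takes as long as a camera call.
- spotter.find_in(camera, target): "at" ([column, row] in pixels, amid what is visible of it).
- spotter.cut_out(camera, target): "pixels" (384x512 bool, what is visible of it) and "at" ([column, row] in pixels, amid what is visible of it).
The state is a dict: "time": time; "joint_positions": joint angles; "dq": joint speeds; "joint_torque": joint torques, N m; "ee_pos": TCP position; "ee_rot": TCP orientation; "force": force on the tool from outside, world axes, zero at the start; "wrist_torque": the same for the moment, N m; "width": finger opening in mm.
Only numpy, scipy, OpenCV 4.12 (cv2) and the standard library are available. Lean on these libraries where they do the work, as an engineer would, in place of code of your own. Each camera call takes 0.05 s, during which the arm holds its last target. There are 200 camera calls.

## Working session

There is one attempt and no reset: what is moved stays moved. The work goes in short steps, each a Python script; the robot and the scene stay as the last script left them, time stands still between calls to the robot, and variables do not carry over. Pictures are saved under pics/ and viewed, about 8 in all and at most 12, crops included, and the job is handed in when it is done.

```bash
mkdir -p pics; cat > h.py <<'E'
import numpy as np, cv2
from cell import robot, telemetry, vision, ticket, spotter
from scipy.spatial.transform import Rotation as R
def world(name,px,depth,cal,pose=None):
    K=np.array(cal["K"]);u,v=px
    x=(u-K[0,2])/K[0,0]*depth;y=(v-K[1,2])/K[1,1]*depth
    p=np.array([x,-y,-depth,1.])
    if name=="wrist":
        T=np.eye(4);T[:3,:3]=R.from_quat(pose[1]).as_matrix();T[:3,3]=pose[0]
        return (T@np.array(cal["mount"])@p)[:3]
    return (np.linalg.inv(np.array(cal["view"]))@p)[:3]
def pose():
    o=telemetry.get_obs();return np.array(o["ee_pos"]),np.array(o["ee_rot"])
def find(name,t,d,cal,P=None):
    r=[]
    for m in spotter.cut_out(name,t)[:2]:
        ys,xs=np.nonzero(m["pixels"]);z=d[ys,xs];k=z>0
        if k.sum()<3: continue
        r.append((round(m["conf"],2),np.round(m["at"]),int(k.sum()),np.round(world(name,(xs[k].mean(),ys[k].mean()),np.median(z[k]),cal,P),1)))
    return r
E
python3 - <<'E'
from h import *
o=telemetry.get_obs();print(o["time"],o["ee_pos"],o["ee_rot"],o["width"])
ims=[]
for n in("side","top"):
    c=vision.calibration(n);print(n,c)
    im,d=vision.grab_frame(n);ims.append(im[...,::-1])
    for t in("spoke_end","pawl_ball","star_centre","wheel_centre","pawl_nose","oil_can","cutter_pot","blank","parts_tray"):
        print(t,find(n,t,d,c))
for n,i in zip("st",ims): cv2.imwrite(f"pics/{n}0.png",cv2.resize(i,(800,600)))
E
```

```text
0.0 [ 164.05758726 -602.72168376  230.70796831] [ 7.94561768e-01 -6.07183046e-01 -4.81775408e-04 -3.35415484e-04] 85.16978107105827
side {'K': array([[367.05432071,   0.        , 247.6310369 ],
       [  0.        , 367.05432071, 197.94082856],
       [  0.        ,   0.        ,   1.        ]]), 'view': array([[-9.26972425e-01, -3.75045276e-01,  7.94760555e-03,
         4.63931252e+02],
       [ 2.39864263e-01, -5.76299835e-01,  7.81244927e-01,
        -2.58162015e+02],
       [-2.88422016e-01,  7.26098851e-01,  6.24174014e-01,
        -1.04032340e+03],
       [ 0.00000000e+00,  0.00000000e+00,  0.00000000e+00,
         1.00000000e+00]])}
spoke_end [(0.73, array([252., 202.]), 875, array([502.3, -24.1, 133.7]))]
pawl_ball [(0.65, array([202., 232.]), 116, array([633.7,  62.8,  40.2])), (0.57, array([232., 200.]), 122, array([549.4,  35.7, 183.1]))]
star_centre [(0.87, array([239., 228.]), 5201, array([530.4,  19. ,  56.4])), (0.2, array([228., 202.]), 167, array([547.2,  37.8, 188.8]))]
wheel_centre [(0.62, array([236., 229.]), 5373, array([531.3,  18.7,  56.6]))]
pawl_nose [(0.61, 
[... 988 characters left out ...]
172, array([549.9,  36.5, 166.7]))]
star_centre [(0.74, array([255., 194.]), 7103, array([545.2, -19.9,  22.1]))]
wheel_centre [(0.92, array([261., 193.]), 7043, array([544.7, -21.7,  22.1]))]
pawl_nose [(0.76, array([236., 178.]), 178, array([550.1,  36.6, 166.7]))]
oil_can [(0.6, array([334., 185.]), 313, array([ 543.1, -240.7,  106.2])), (0.39, array([257., 189.]), 7205, array([545.7, -20.4,  22. ]))]
cutter_pot [(0.78, array([138., 257.]), 577, array([339.7, 329.9,  37.2]))]
blank [(0.61, array([294., 165.]), 69, array([ 617.6, -123.2,   55. ])), (0.21, array([335., 184.]), 317, array([ 543.4, -240.6,  106.2]))]
parts_tray [(0.59, array([120., 209.]), 2661, array([505.6, 404. ,   8.8]))]
```

```bash
python3 - <<'E'
import cv2
a=cv2.imread("pics/t0.png");s=cv2.imread("pics/s0.png")
cv2.imwrite("pics/c0.png",cv2.hconcat([cv2.resize(a[200:420,280:560],(400,314)),cv2.resize(s[230:450,260:540],(400,314))]))
E
python3 - <<'E'
from h import *
# red / orange pixels in saved full-res views: regrab
for n in("side","top"):
    c=vision.calibration(n);im,d=vision.grab_frame(n)
    np.savez(f"f_{n}.npz",im=im,d=d)
    h=cv2.cvtColor(im,cv2.COLOR_RGB2HSV)
    for lab,lo,hi in(("red",0,6),("red2",172,179),("orange",7,18),("yellow",20,32),("blue",100,125)):
        m=cv2.inRange(h,(lo,140,70),(hi,255,255))
        k,L,st,ce=cv2.connectedComponentsWithStats(m)
        for i in range(1,k):
            if st[i,4]>12:
                z=d[L==i];z=z[z>0]
                if len(z): print(n,lab,st[i],ce[i].round(1),world(n,ce[i],np.median(z),c).round(1))
E
```

```text
side red [388 101  34  34 391] [407.1 121.5] [  81.2 -957.2   58.5]
side red [224 186   7   5  28] [227.3 188.1] [545.5  44.6 231. ]
side orange [ 0  0  8  3 19] [3.1 0.7] [1796.5 -438.   522.1]
side orange [ 15   0  34  16 349] [30.7  6.3] [1796.4 -563.1  478.8]
side orange [ 50   0  27   7 103] [59.4  1.9] [1794.3 -731.4  468.3]
side orange [ 67   1  26  16 231] [79.5  8.4] [1796.8 -853.1  417. ]
side orange [ 94   0  21   9 138] [102.6   3. ] [ 1793.3 -1029.5   412.3]
side orange [117   0   9   3  17] [120.1   0.6] [ 1799.  -1187.3   397.8]
side orange [128   0  17  11 129] [136.    4.6] [ 1796.3 -1328.4   351.8]
side orange [147   0  14   5  40] [151.6   1.2] [ 1793.  -1494.1   343.2]
side orange [171   0  12   7  55] [175.9   2.2] [ 1796.7 -1797.5   285.6]
side orange [218   0  21   3  37] [229.8   0.5] [ 1492.1 -2080.6   273.1]
side orange [241   0  21   5  84] [252.1   1.6] [ 1309.6 -2082.9   279.2]
side orange [264   0  23   7 123] [275.1   2.7] [ 1128.  -2082.7   285.7]
side orange [289   1  24   9 137] [300.   5.] [  938.3 -2082.1   285.7]
side orange [329   0  25   4  68] 
[... 21633 characters left out ...]
26.4 116.2] [   7.3 -964.1   96.4]
side blue [247 330  20  10  39] [257.4 336.5] [336.3 348.4  81.5]
top red [231 173   7   8  45] [234.2 176.6] [544.6  36.9 232.9]
top orange [258 159   8  12  80] [261.5 164.4] [599.5 -33.6 137.8]
top orange [268 198   7   7  39] [271.  201.4] [481.7 -59.3 217.5]
top yellow [289 161   7   8  45] [292.2 164.4] [ 618.6 -124.8   57.3]
top yellow [226 180   6   5  16] [227.5 182.5] [545.7  61.  145.5]
top yellow [236 180  15   4  32] [244.4 181.4] [545.2  13.  164.6]
top blue [222 188  49   9 221] [253.4 191.3] [519.1 -11.8 156.7]
top blue [136 249  13  21 182] [142.4 259.3] [337.2 323.4   6.9]
top blue [378 250   7  33 214] [381.1 266.6] [ 318.2 -385.8   25.2]
```

View pics/c0.png

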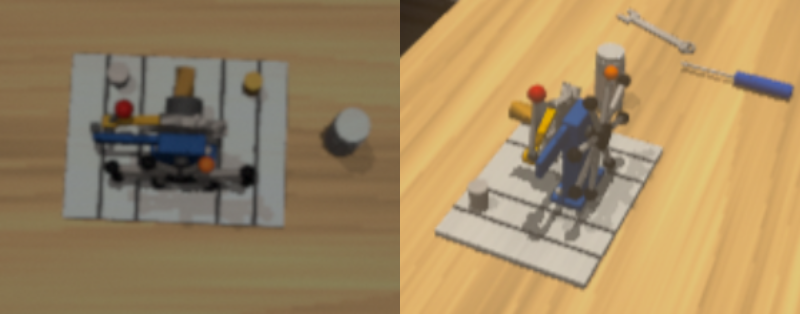

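View pics/s0.png

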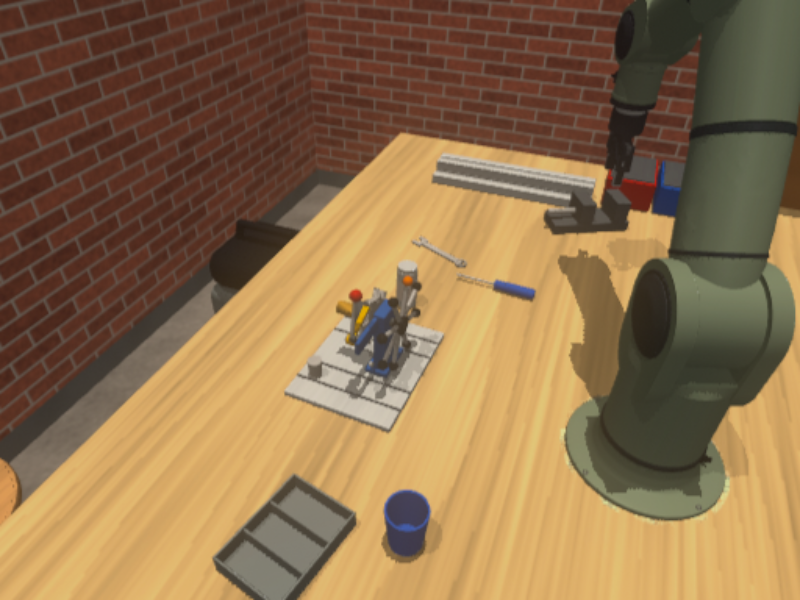

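Side view: the fixture is at the centre, with the red ball around (355,295) and the orange ball around (407,283). The crops show the oil can standing off to -y, clear of the fixture. This puts the fixture origin near (543,-30) with a yaw of about -2°. Next I go above it and look from close by.

```bash
python3 - <<'E'
from h import *
d=np.load("f_top.npz");im=d["im"]
# base-plate yaw from plate top points
c=vision.calibration("top");g=im.astype(int)
s=g.max(2)-g.min(2);ys,xs=np.nonzero((s<28)&(g.sum(2)>200)&(d["d"]>0))
P=np.array([world("top",(x,y),d["d"][y,x],c) for y,x in zip(ys,xs)])
k=(abs(P[:,2]-12)<9)&(abs(P[:,0]-543)<160)&(abs(P[:,1]+30)<185)
r=cv2.minAreaRect(P[k][:,:2].astype(np.float32));print("plate",k.sum(),r)
q=[1,0,0,0]
robot.servo_line([164,-603,380],velocity=200)
robot.gripper_to(0)
robot.reach([500,-30,400],q)
p=pose();print(p,telemetry.get_obs()["force"],telemetry.get_obs()["time"])
im,dd=vision.grab_frame("wrist");c=vision.calibration("wrist");print(c)
cv2.imwrite("pics/w1.png",im[...,::-1]);np.savez("f_w.npz",im=im,d=dd)
h=cv2.cvtColor(im,cv2.COLOR_RGB2HSV)
for lab,lo,hi in(("red",0,6),("orange",7,15)):
    m=cv2.inRange(h,(lo,150,70),(hi,255,255));n,L,st,ce=cv2.connectedComponentsWithStats(m)
    for i in range(1,n):
        if st[i,4]>40:
            z=dd[L==i];print(lab,st[i],ce[i].round(1),world("wrist",ce[i],z[z>0].min() if (z>0).any() else 0,c,p).round(1))
print(telemetry.get_obs()["time"])
E
```

```text
plate 4820 ((550.021728515625, -21.849166870117188), (301.07623291015625, 230.76776123046875), 87.79585266113281)
(array([500.06042836, -30.99606686, 399.82362386]), array([ 9.99999537e-01, -9.49462014e-04, -1.57570581e-04,  2.33726100e-05])) [-0.65250351 -0.56498311 -0.37505266] 5.125
{'K': array([[291.58965585,   0.        , 255.08713683],
       [  0.        , 291.58965585, 186.20925694],
       [  0.        ,   0.        ,   1.        ]]), 'mount': array([[ 9.99999827e-01, -2.11432497e-04, -5.48380992e-04,
         9.78282736e-01],
       [-3.58560152e-04, -9.58767304e-01, -2.84192062e-01,
        -7.25517383e+01],
       [-4.65682328e-04,  2.84192210e-01, -9.58767214e-01,
        -1.42880924e+02],
       [ 0.00000000e+00,  0.00000000e+00,  0.00000000e+00,
         1.00000000e+00]])}
red [290  92  21  21 360] [299.7 102.1] [546.2  39.2 237.5]
orange [234 180  15  16 188] [240.9 187.3] [484.8 -55.2 220.5]
5.175
```

View pics/w1.png

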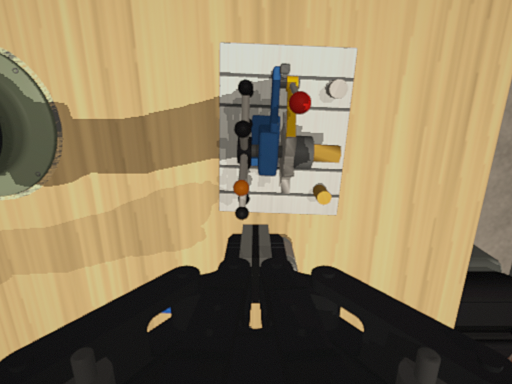

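The wrist view shows the red ball at (300,102) and the orange ball at (241,187), both clear to approach from above. The plate gives a yaw of -2.2°, and the ball heights match the values given. Next is the pawl push.

```bash
cat >> h.py <<'E'
Y=np.deg2rad(-2.2);O=np.array([544.4,-30.4,0])
RZ=R.from_euler('z',Y);Q=(RZ*R.from_quat([1,0,0,0])).as_quat()
def W(*p): return RZ.apply(np.array(p,float))+O
def F(w): return RZ.inv().apply(np.array(w)-O)
def push(x,ys,z,v=50):
    for y in ys:
        robot.servo_line(W(x,y,z),velocity=v);o=telemetry.get_obs()
        print(y,F(o["ee_pos"]).round(1),RZ.inv().apply(o["force"]).round(1),round(o["time"],1))
def balls(tag):
    p=pose();im,dd=vision.grab_frame("wrist");c=vision.calibration("wrist")
    cv2.imwrite(f"pics/{tag}.png",im[...,::-1])
    cam=(p[0]+R.from_quat(p[1]).apply(np.array(c["mount"])[:3,3]))
    h=cv2.cvtColor(im,cv2.COLOR_RGB2HSV)
    for lab,lo,hi,r in(("red",0,6,12),("orange",7,15,10)):
        m=cv2.inRange(h,(lo,150,70),(hi,255,255));n,L,st,ce=cv2.connectedComponentsWithStats(m)
        for i in range(1,n):
            if st[i,4]>40:
                z=dd[L==i];z=z[z>0]
                if len(z):
                    w=world("wrist",ce[i],np.percentile(z,5),c,p);w=w+(w-cam)/np.linalg.norm(w-cam)*r
                    print(lab,st[i,4],ce[i].round(),F(w).round(1))
E
python3 - <<'E'
from h import *
robot.reach(W(0,32,300),Q)
robot.servo_line(W(0,32,213),velocity=120)
push(0,[50,70,90,105],213)
robot.servo_line(W(0,90,213),velocity=60)
robot.servo_line(W(0,20,300),velocity=150)
robot.reach(W(-45,-10,400),Q)
balls("w2");print(telemetry.get_obs()["time"])
E
```

```text
50 [ -0.   50.3 213. ] [-0.7 -1.   0.2] 7.1
70 [ -0.   70.2 213. ] [-0.5  0.3 -0.1] 7.6
90 [ -0.   90.2 213. ] [0.8 0.1 0.5] 8.2
105 [ -0.  105.3 213. ] [ 0.1  1.8 -0. ] 8.6
red 448 [300.  21.] [  0.7 138.6 216.1]
orange 189 [242. 182.] [-59.2 -30.3 209.8]
10.5083
```

View pics/w2.png

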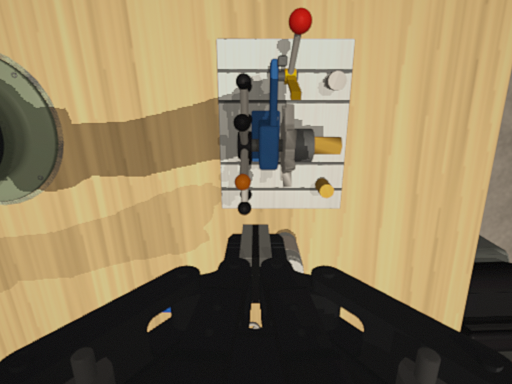

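The pawl is thrown back: red is at (0.7,138.6,216), against (0,138,214) expected. Now I push the star, stopping a little short to measure.

```bash
python3 - <<'E'
from h import *
robot.reach(W(-60,-66,300),Q)
robot.servo_line(W(-60,-66,203),velocity=120)
push(-60,[-50,-30,-10,10],203,40)
robot.servo_line(W(-60,-10,203),velocity=80)
robot.servo_line(W(-60,-10,300),velocity=150)
robot.reach(W(-45,-10,400),Q)
balls("w3");print(telemetry.get_obs()["time"])
E
```

```text
-50 [-60.  -49.8 203. ] [ 1.1 -0.5 -0.5] 12.6
-30 [-60.  -29.8 202.9] [0.1 0.4 0.4] 13.2
-10 [-60.   -9.8 202.9] [ 0.5  1.2 -0.5] 13.8
10 [-59.9  10.2 203.1] [ 0.5 -0.3  0.1] 14.5
red 444 [300.  20.] [  0.7 138.6 216.1]
orange 233 [242. 128.] [-59.   32.1 209.7]
16.2333
```

Orange is at y 32.1, about 2–3 mm short of the notch, so I nudge it to 13. Then I bring the pawl back.

```bash
python3 - <<'E'
from h import *
robot.reach(W(-60,-4,300),Q)
robot.servo_line(W(-60,-4,203),velocity=120)
push(-60,[5,13],203,30)
robot.servo_line(W(-60,-6,203),velocity=80)
robot.servo_line(W(-60,-6,300),velocity=150)
robot.reach(W(-45,-10,400),Q)
balls("w4")
robot.reach(W(0,178,300),Q)
robot.servo_line(W(0,178,208),velocity=120)
push(0,[160,145,130,118,105],208,40)
robot.servo_line(W(0,140,215),velocity=80)
robot.servo_line(W(0,140,300),velocity=150)
robot.reach(W(-45,-10,400),Q)
balls("w5");print(telemetry.get_obs()["time"])
E
```

```text
5 [-60.    5.2 203.1] [-0.  -0.6  0.3] 18.1
13 [-60.   13.2 203. ] [ 0.4  0.6 -0.1] 18.6
red 447 [300.  20.] [  0.6 138.6 216.4]
orange 236 [242. 125.] [-59.   34.9 208.7]
160 [  0.  159.9 208.1] [-0.4  0.7 -0. ] 22.7
145 [  0.  144.8 208. ] [-0.4 -0.4 -0.4] 23.2
130 [  0.  129.8 208. ] [ 0.6 -0.9  0.4] 23.7
118 [  0.  117.8 208. ] [ 0.6 -0.   0.8] 24.2
105 [  0.  104.8 208. ] [-0.5  0.1  0.7] 24.6
red 377 [299.  93.] [  0.9  69.6 224.8]
orange 235 [242. 126.] [-58.9  35.  208.9]
26.7667
```

View pics/w5.png

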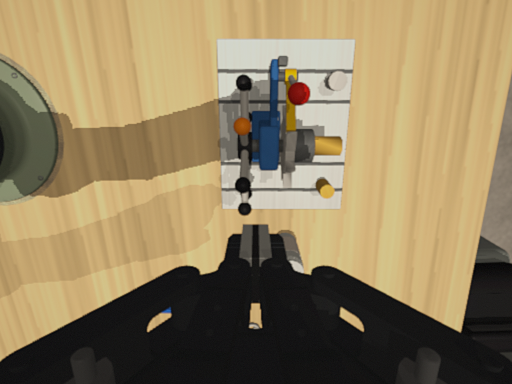

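Red is back at (0.9,69.6,225), so the pawl is fully down (0.06 rad would be about 5 mm). Orange is at y +35.0, against 34.4 expected. The arm is clear, so I hand in.

```bash
python3 -c "
from cell import ticket;ticket.finish_job()"
```

```text
the job is handed in; nothing more can be done
```

The job is done and handed in at about 27 s on the robot's clock, with no verdict reported. With the shut fingertips I tipped the pawl over, pushed the orange spoke one notch towards the pawl in two pushes, then tipped the pawl back down.

| Last check (fixture frame) | Measured | Expected |
|---|---|---|
| Red ball, pawl thrown back | (0.6, 138.6, 216) mm | (0, 138, 214) mm |
| Red ball, pawl down at the end | (0.9, 69.6, 225) mm | (0, 69, 224) mm |
| Orange ball y at the end | 35.0 mm | 34.4 mm |

- **Pawl:** its ball is less than 1 mm from the fully-down position along y; 0.06 rad of lift would be about 5 mm.
- **Star:** the end position is roughly 0.79 rad, about 0.01 from a whole notch.
- **Forces:** sampled wrist forces stayed under about 2 N.
- **Loose things:** the blank, collet and oil can look unmoved in the last wrist view. I did not re-measure any of the loose things, and the others are not in that view.
- **Disagreement:** at the start the orange ball read about 0.05 rad, slightly outside the stated 0.04. I put that down to a measuring bias of about 1 mm.

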